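# Clamp a rack of blood samples on the tube mixer

## Task

The tube mixer is to take the grey rack with its four blood tubes: pull up the jaw's red spring lock, slide the jaw well back out of the way, and stand the rack on the platform between jaw and fixed stop, lengthways along the jaw and about midway between the guide rods. Then pull the lock up again, slide the jaw up until its sprung pad presses the rack firmly against the stop (without driving the springs solid), and let the lock drop fully home in a slot so that the rack stays gripped. Leave the other things on the table alone.

Things in the scene. Friction and masses are not known exactly. Their poses are not given: they have to be found in the camera images.
- mixer: Low white blood-tube mixer, 210 x 296 mm, fixed on the table; origin under its centre at table height, z up, x along the jaw, y along its two steel guide rods (8 mm thick, at x = -94 and +94 mm, tops 19 mm above the platform). A flush steel strip with a cross slot every 7 mm for the lock pin runs along y in the middle of the platform
- platform (a point): Centre of the mixer's platform (black rubber mats), 85 mm above the mixer's origin, same axes. At its -y end stands the fixed stop, an aluminium bar with rubber face, parallel to x, 150 mm long, 34 mm high. It is screwed down in slots: its face towards the jaw lies anywhere from y = -120 to -84 mm, which is not measured
- jaw (a joint): Travel (m) of the jaw, an aluminium bar across the platform (top 30 mm above it) running on the rods: 0 fully back at mixer +y, growing towards the stop (mixer -y), at most 0.140. It runs with 1.2 N of friction and is damped (0.6 N more per 10 mm/s). With the pin down in a slot it is held both ways, with some 0.5 mm of play; slots at 0, 0.007, 0.014 ...
- lock (a joint): Lift (m) of the red lock grip, a vertical slide on the jaw: 0 home with the pin deep in a slot, 0.015 at its upper stop; clear of the slots above 0.0065. A spring pulls it down (3.6 N at 0, 6.6 N at 0.015), it does not stay up by itself. Let go over a land, or with the pad's load on the pin, it can stay some mm up: moving the jaw a little or pressing the grip down with about 8 N seats it
- knob (a point): Middle of the red grip of the lock on the jaw block: a rounded bar 36 mm along mixer x, 22 mm along mixer y (flat sides to grip), 18 mm high, on a 12 mm neck; its underside is 20 mm above the 50 x 40 mm jaw block (top 32 mm above the platform). With jaw 0 and lock home it is at x = 0, y = 105, z = 146 mm in the mixer's frame; it goes towards mixer -y with the jaw
- pad (a joint): How far (m) the jaw's sprung pad is pressed back: 0 free, 0.018 solid. Its springs push with 4.2 N at 0 and 0.7 N more per mm (16.8 N at 0.018). When the lock is let go the jaw may fall back up to 8 mm to a slot, and the pad springs out by as much, so press it well back first
- pad_face (a point): Middle of the pad's rubber face (150 mm along mixer x, 34 mm high, bottom 3 mm above the platform). It faces the stop and lies 53 mm ahead of the knob's axis (towards mixer -y) when the pad is free
- sample_rack: Grey block tube rack, 56 (its x) x 135 (its y) x 42 mm high, 0.12 kg, loose; origin in the middle of its underside, z up. Grasp it across the 56 mm in the middle of its length; it carries a tube in each of its four corner holes
- tube_0: Capped blood tube, 17 mm in diameter at its cap, 88 mm high, 12 g, standing loose in the rack's corner hole at x = +11, y = +52.5 mm of the rack; origin in the middle of its foot, 6 mm above the rack's underside, so its cap ends 94 mm above the rack's underside
- tube_1: The same kind of tube, in the corner hole at x = -11, y = +52.5 mm of the rack
- tube_2: The same kind of tube, in the corner hole at x = +11, y = -52.5 mm of the rack
- tube_3: The same kind of tube, in the corner hole at x = -11, y = -52.5 mm of the rack
- wash_bottle: White wash bottle with red cap, 64 mm in diameter, 197 mm high; a bystander. Origin under its centre
- dropper_bottle: Small dropper bottle with blue collar and black teat, 27 mm in diameter, 86 mm high; a bystander. Origin under its centre
- cover_box: Clear cover-glass box, 26 x 34 x 21 mm; a bystander. Origin under its centre
Things that resemble listed ones, but are neither listed nor needed, are in the scene too. Leave any orange look-alike of the sample_rack alone.

How it is judged:
By the outcome, as a careful person would: the job done as asked, in the order asked, and still so for the second after the job is handed in, with the robot touching nothing.
It also fails if it takes over 72 s, if anything falls off the work surface, if the arm or the gripper's body presses on something with over 40 N, if the wrist force passes 120 N, or if a joint passes its speed limit or range.

## Robot

A 7-joint arm with a two-finger parallel gripper is mounted at the origin on a cart in front of the work surface, level with it; the furniture and walls round the work are solid. World frame = base frame: x ahead of the robot, y to its left, z up, the work surface at z = 0. Lengths are in mm, angles in rad, forces in N, time in s.
With the tool pointing down it reaches from about 425 to 875 mm from the base axis. Payload 4.7 kg.
Tool frame: the origin (TCP) lies at the very end of the fingers, on their centre line; the grasp point (between the pads) lies 19 mm behind it; z points along the fingers, y is the line along which they close (so a half turn about z gives the same grasp; the last joint's range is limited). The gripper opens to 87 mm and grips with 3 to 60 N. Pads are 19 mm wide; open, the fingers measure 117 mm over their backs; the gripper's body (75 mm by 190 mm) begins 51 mm behind the grasp point.
Start: joints at [1.307, 0.321, -0.07, 1.45, 0.023, 1.371, -0.057], TCP at [178.235, -625.106, 222.587] pointing down, gripper open.
Joint ranges: [-2.86, 2.86], [-0.3, 2.09], [-1.38, 1.24], [0.06, 2.45], [-1.56, 4.7], [0.09, 2.05], [-2.69, 2.69]. Speed limits (rad/s): [2.57, 2.57, 3.14, 3.14, 3.14, 3.14, 3.14].

## Interface

Orientations are given as a rotation vector (axis times angle).
In Python, from cell import bot gives the robot as it stands. The module is installed in compiled form; this text tells all that it offers.
- The arm moves only by the tool play_rows, never from a script. Its arguments are lists of equal length, an entry for each row: "angular": the turn, a rotation vector about the world's x, y, z in degrees, a list of three; "slide": the shift along the world's x, y, z in mm, a list of three; "claw": the closure, from 0 (fully open) to 1 (shut). A call has 1 to 20 rows; each row is the pose to reach, as a shift and turn from the pose commanded when the call began; what a row does not reach only later rows make up. A row lasts 1/12 s, in which the tool goes at most 41.7 mm and 7.16 degrees, less where a joint would pass 70% of its speed; a pose out of reach is approached as far as the arm can. A call with a gripper value outside its range is refused whole. The fingers move at their own pace and stop on an object; the grip force is fixed at half the most. Time passes only in rows, so rows that repeat a pose let the fingers close. It gives the time, the measured TCP pose, the force, the opening and the grip force at its end, in the units of the state.
- bot.sense(): the state, without advancing time (a new reading comes with each control period).
- bot.grab_frame(name): name is "scene" or "top"; returns the picture (420x560x3 uint8, blue, green, red); there is no depth.
- bot.camera_model(name): a dict with "camera_matrix" (3x3 intrinsics, pixels), "rvec" (rotation vector, rad) and "tvec" (3), from world to camera coordinates, as OpenCV has them. Camera axes: x right, y down, z forward; pixel columns grow to the right and rows downward; lengths in mm; the calibration is good to about 2 mm. A picture is of the moment at which its call begins. camera_model takes no time and is no camera call.
- bot.job_done(): hands the job in; it is judged then, once.
The state is a dict: "time_s": time; "joints": joint angles; "qvel": joint speeds; "effort": joint torques, N m; "position": TCP position; "eef_rot": TCP orientation; "wrist_force": force on the tool from outside, world axes, zero at the start; "wrist_torque": the same for the moment, N m; "gripper_width": finger opening in mm; "grasp_force": force on a finger pad.
Only numpy, scipy, OpenCV 4.12 (cv2) and the standard library are available. Lean on these libraries where they do the work, as an engineer would, in place of code of your own. Each camera call takes 0.05 s, during which the arm holds its last target. There are 200 camera calls.

## Working session

There is one attempt and no reset: what is moved stays moved. The work goes in short steps, Python scripts to look and compute and a tool call to move; the robot and the scene stay as the last step left them, time stands still between calls to the robot, and variables do not carry over. Pictures are saved under pics/ and viewed, at most 10 in all, crops included, and the job is handed in when it is done.

Besides the shell and the picture viewer there is one more tool, called after ">>>" by a JSON object that holds its "name" and its "arguments", one argument or row to a line. play_rows: Moves the arm, as the interface text tells. Its arguments: {"type":"object","properties":{"angular":{"type":"array","items":{"type":"array","items":{"type":"number"}}},"slide":{"type":"array","items":{"type":"array","items":{"type":"number"}}},"claw":{"type":"array","items":{"type":"number"}}},"required":["angular","slide","claw"]}

```bash
mkdir -p pics; python3 - <<'E'
from cell import bot
import cv2
for n in("scene","top"):
    cv2.imwrite(f"pics/{n}0.png",bot.grab_frame(n))
    m=bot.camera_model(n); R=cv2.Rodrigues(m["rvec"])[0]; print(n,m["camera_matrix"],(-R.T@m["tvec"].reshape(3)).round(), R.round(2))
s=bot.sense();print(s["position"],s["eef_rot"],s["gripper_width"],s["time_s"])
E
```

```text
scene [[479.36093325   0.         280.23565444]
 [  0.         479.36093325 207.54053651]
 [  0.           0.           1.        ]] [ 82. 891. 707.] [[-0.87 -0.5  -0.01]
 [-0.28  0.49 -0.83]
 [ 0.42 -0.71 -0.56]]
top [[444.70213754   0.         275.13639973]
 [  0.         444.70213754 212.41513538]
 [  0.           0.           1.        ]] [ 356.  118. 1060.] [[ 0.02 -1.   -0.01]
 [-0.98 -0.02 -0.19]
 [ 0.19  0.02 -0.98]]
[ 178.05764703 -624.63257991  221.56464998] [-3.10968105e+00 -4.34793146e-01  5.70664181e-04] 87.37714751292961 0.1
```

View pics/top0.png

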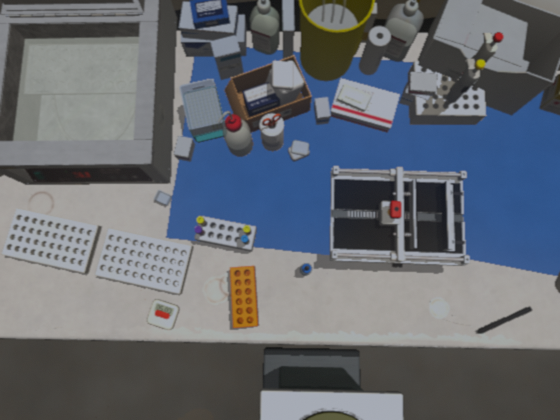

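View pics/scene0.png

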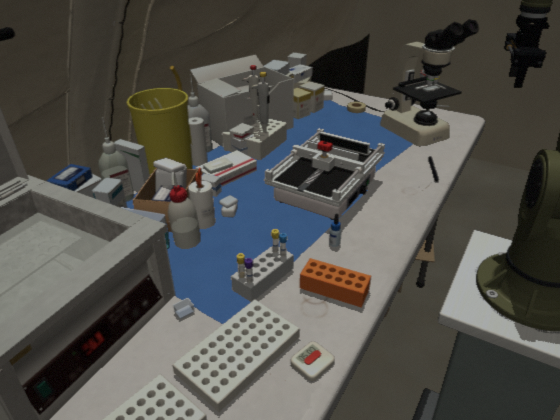

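The top view shows the mixer around pixel (398,216), with its knob at (396,209). The grey rack is at (224,233), and the orange look-alike at (243,297). I'll zoom in on the mixer and rack.

```bash
python3 - <<'E'
import cv2,numpy as np
t=cv2.imread("pics/top0.png");s=cv2.imread("pics/scene0.png")
a=cv2.resize(t[160:275,320:480],(800,575),interpolation=cv2.INTER_CUBIC)
cv2.imwrite("pics/c1.png",a)
b=cv2.resize(t[205:260,185:265],(400,275),interpolation=cv2.INTER_CUBIC)
c=cv2.resize(s[125:215,260:390],(400,277),interpolation=cv2.INTER_CUBIC)[:275]
d=cv2.resize(s[220:300,225:305],(275,275),interpolation=cv2.INTER_CUBIC)
z=np.zeros((275,125,3),np.uint8)
cv2.imwrite("pics/c2.png",np.vstack([np.hstack([b,c]),np.hstack([d,z,np.zeros((275,400,3),np.uint8)])]))
E
```

```text
(no output)
```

View pics/c1.png

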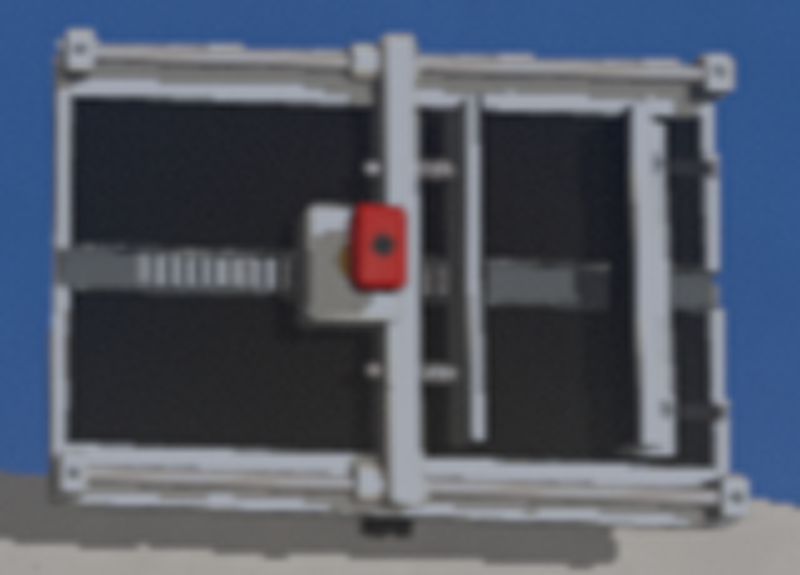

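View pics/c2.png

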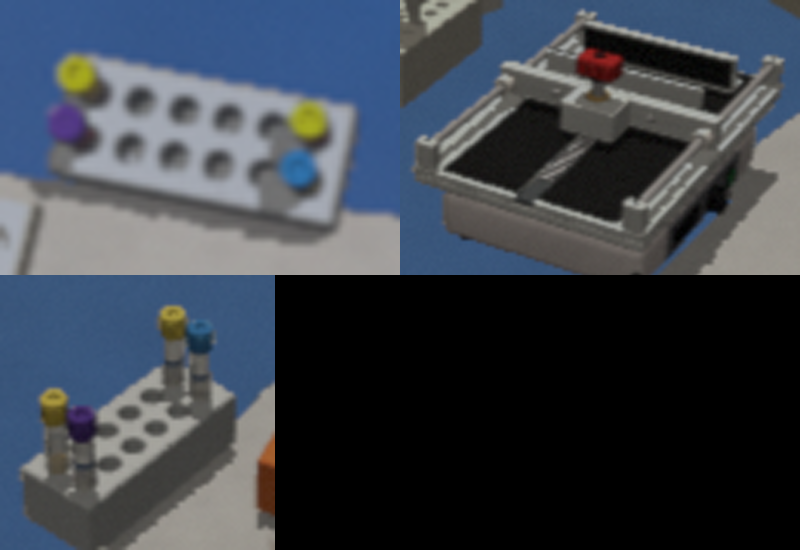

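```bash
cat > h.py <<'E'
from cell import bot
import cv2,numpy as np
def ray(n,uv,z):
    m=bot.camera_model(n);R=cv2.Rodrigues(m["rvec"])[0];t=m["tvec"].reshape(3)
    d=R.T@np.linalg.inv(m["camera_matrix"])@[uv[0],uv[1],1.];c=-R.T@t
    return c+d*(z-c[2])/d[2]
E
python3 - <<'E'
from h import *
def T(l,z,o,s=5):
    for p in l: print(ray("top",(o[0]+p[0]/s,o[1]+p[1]/s),z).round(1),end=" ")
    print()
A=(319.6,159.6);B=(184.6,204.6)
print("posts");T([(80,48),(717,72),(70,472),(736,496)],108,A)
print("strip");T([(60,268),(716,291)],85,A)
print("knob");T([(383,243)],155,A)
print("stop");T([(630,107),(640,450)],119,A)
print("pad");T([(480,100),(487,440)],122,A)
print("caps");T([(75,75),(67,124),(308,120),(298,170)],94,B)
print("top");T([(80,55),(357,105),(333,225),(52,175)],42,B)
# scene
S=lambda p:(259.6+p[0]*130/400,124.6+p[1]*90/277)
print("scene knob",ray("scene",S((600,58)) if 0 else (259.6+(598-400)*.325,124.6+58*.325),152).round(1))
for p in [(173,315),(200,328),(54,397),(82,414)]:
    print("cap",ray("scene",(224.6+p[0]*80/275,219.6+(p[1]-275)*80/275),91).round(1))
E
```

```text
posts
[638.6   1.1 108. ] [ 632.2 -279.1  108. ] [450.4   6.4 108. ] [ 445.6 -276.1  108. ] 
strip
[543.6   7.8  85. ] [ 538.3 -282.3   85. ] 
knob
[ 543.  -117.8  155. ] 
stop
[ 612.7 -236.   119. ] [ 463.2 -232.4  119. ] 
pad
[ 613.9 -170.3  122. ] [ 465.8 -167.4  122. ] 
caps
[522.3 299.9  94. ] [500.4 302.3  94. ] [504.1 196.3  94. ] [481.9 200.   94. ] 
top
[540.7 307.9  42. ] [519.5 178.   42. ] [463.5 187.4  42. ] [484.2 317.9  42. ] 
scene knob [ 543.8 -121.5  152. ]
cap [505.3 191.9  91. ]
cap [484.1 195.1  91. ]
cap [525.3 293.9  91. ]
cap [502.8 298.6  91. ]
```

The stop is at the world −y end. Mixer centre is about (541.7,−137) with yaw −1.2°, and the jaw is near 84 mm. The stop face is at mixer y≈−97. Rack centre is about (502.5,248), with its long axis 80.3° from x. Next I'll check the microscope position for the swing path.

```bash
python3 - <<'E'
from h import *
for p in [(410,135),(382,127),(445,140)]: print(p,ray("scene",p,0).round())
m=bot.camera_model("scene")
b=ray("scene",(412,128),0)
for z in (200,300,400,500): 
    print(z,cv2.projectPoints(np.float64([[b[0],b[1],z]]),m["rvec"],m["tvec"],m["camera_matrix"],None)[0].ravel().round())
E
```

```text
(410, 135) [ 445. -596.    0.]
(382, 127) [ 549. -611.    0.]
(445, 140) [ 334. -615.    0.]
200 [421.  71.]
300 [426.  39.]
400 [432.   5.]
500 [438. -32.]
```

>>> {"name": "play_rows", "arguments": {
  "slide": [
    [8,36,20],
    [15,75,45],
    [20,112,65],
    [42,145,75],
    [64,176,80],
    [86,206,80],
    [109,237,80],
    [131,267,80],
    [153,298,80],
    [175,328,80],
    [197,359,80],
    [220,389,80],
    [242,420,80],
    [273,442,75],
    [303,464,70],
    [334,486,65],
    [364,507.5,60],
    [364,507.5,30],
    [364,507.5,10],
    [364,507.5,10]
  ],
  "angular": [
    [0,0,0],
    [0,0,0],
    [0,0,0],
    [0,0,0],
    [0,0,-2],
    [0,0,-4],
    [0,0,-6],
    [0,0,-8],
    [0,0,-10],
    [0,0,-12],
    [0,0,-14],
    [0,0,-16],
    [0,0,-17],
    [0,0,-17],
    [0,0,-17],
    [0,0,-17],
    [0,0,-17],
    [0,0,-17],
    [0,0,-17],
    [0,0,-17]
  ],
  "claw": [0,0,0,0,0,0,0,0,0,0,0,0,0,0,0,0,0,0,0,0]
}}

```text
time_s: 1.77
position: [539.6, -116.6, 227.6]
eef_rot: [-3.139, 0.027, 0.013]
wrist_force: [-1.6, 0.3, -0.8]
gripper_width: 87.3
grasp_force: 0.0
```

```bash
python3 - <<'E'
from h import *
t=bot.grab_frame("top");s=bot.grab_frame("scene")
a=cv2.resize(t[160:275,320:480],(400,288),interpolation=cv2.INTER_CUBIC)
c=cv2.resize(s[85:215,260:400],(400,371),interpolation=cv2.INTER_CUBIC)[-288-83:]
a=cv2.copyMakeBorder(a,0,c.shape[0]-288,0,0,0)
cv2.imwrite("pics/k1.png",np.hstack([a,c]))
s=bot.sense();print(s["position"],s["eef_rot"],s["wrist_force"],s["time_s"],s["joints"])
E
```

```text
[ 541.66802919 -117.81111457  232.15803156] [-3.14100087e+00  3.02887497e-02  2.79441686e-03] [ 0.74046511 -0.58369161  0.67251048] 1.8667 [ 0.76487839  0.16316467 -0.66303845  1.65729099  0.10219426  1.35817975
 -1.50358523]
```

View pics/k1.png

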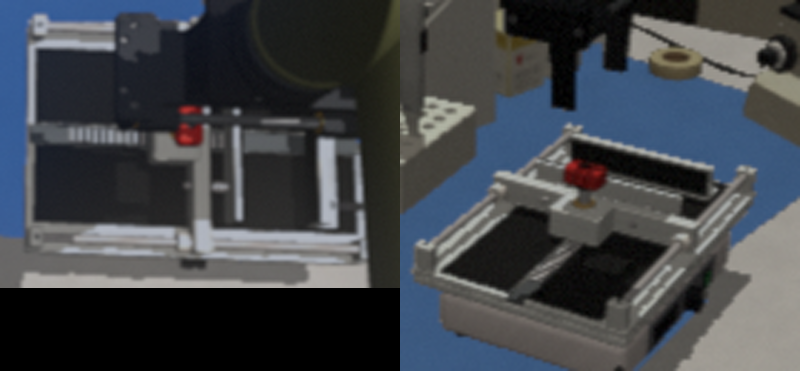

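The fingers straddle the knob (scene crop, knob at (585,175)) and the yaw is right. I'll descend and grip.

>>> {"name": "play_rows", "arguments": {
  "slide": [
    [0,0,-35],
    [0,0,-70],
    [0,0,-95],
    [0,0,-105],
    [0,0,-105],
    [0,0,-105],
    [0,0,-105],
    [0,0,-105],
    [0,0,-105],
    [0,0,-105],
    [0,0,-105],
    [0,0,-105]
  ],
  "angular": [
    [0,0,0],
    [0,0,0],
    [0,0,0],
    [0,0,0],
    [0,0,0],
    [0,0,0],
    [0,0,0],
    [0,0,0],
    [0,0,0],
    [0,0,0],
    [0,0,0],
    [0,0,0]
  ],
  "claw": [0,0,0,0,0.5,0.7,1,1,1,1,1,1]
}}

```text
time_s: 2.87
position: [542.4, -117.6, 127.9]
eef_rot: [3.141, -0.03, 0.0]
wrist_force: [0.1, -0.1, 0.0]
gripper_width: 42.1
grasp_force: 0.0
```

```bash
python3 -c "
from h import *
s=bot.sense();print(s['position'],s['wrist_force'],s['gripper_width'],s['grasp_force'])"
```

```text
[ 542.3632244  -117.62917463  127.86838034] [ 0.08854153 -0.10382748  0.04170455] 42.06762221466236 0.0
```

>>> {"name": "play_rows", "arguments": {
  "slide": [
    [0,0,0],
    [0,0,0],
    [0,0,0],
    [0,0,0],
    [0,0,0],
    [0,0,0],
    [0,0,0]
  ],
  "angular": [
    [0,0,0],
    [0,0,0],
    [0,0,0],
    [0,0,0],
    [0,0,0],
    [0,0,0],
    [0,0,0]
  ],
  "claw": [1,1,1,1,1,1,1]
}}

```text
time_s: 3.45
position: [542.2, -117.9, 127.5]
eef_rot: [3.141, -0.03, -0.0]
wrist_force: [-0.6, -1.2, -1.3]
gripper_width: 21.9
grasp_force: 30.0
```

>>> {"name": "play_rows", "arguments": {
  "slide": [
    [0,0,5],
    [0,0,10],
    [0,0,13],
    [0,0,13],
    [0.2,8,13],
    [0.4,16,13],
    [0.5,24,13],
    [0.7,32,13],
    [0.8,40,13],
    [1.0,48,13],
    [1.2,56,13],
    [1.4,64,13],
    [1.5,71,13],
    [1.6,77,13],
    [1.6,77,13],
    [1.6,77,13],
    [1.6,77,13]
  ],
  "angular": [
    [0,0,0],
    [0,0,0],
    [0,0,0],
    [0,0,0],
    [0,0,0],
    [0,0,0],
    [0,0,0],
    [0,0,0],
    [0,0,0],
    [0,0,0],
    [0,0,0],
    [0,0,0],
    [0,0,0],
    [0,0,0],
    [0,0,0],
    [0,0,0],
    [0,0,0]
  ],
  "claw": [1,1,1,1,1,1,1,1,1,1,1,1,1,1,1,1,1]
}}

```text
time_s: 4.87
position: [543.7, -40.2, 140.3]
eef_rot: [-3.141, 0.029, 0.001]
wrist_force: [2.7, 0.0, -6.3]
gripper_width: 21.3
grasp_force: 30.0
```

```bash
python3 -c "
from h import *
s=bot.sense();print(s['position'],s['wrist_force'],s['gripper_width'],s['grasp_force'])"
```

```text
[543.70871452 -40.23766441 140.3402202 ] [ 2.68112692  0.02630165 -6.30530144] 21.347869621526105 29.998707259073853
```

>>> {"name": "play_rows", "arguments": {
  "slide": [
    [0,0,-4],
    [0,0,-8],
    [0,0,-12],
    [0,0,-13],
    [0,0,-13],
    [0,0,-13]
  ],
  "angular": [
    [0,0,0],
    [0,0,0],
    [0,0,0],
    [0,0,0],
    [0,0,0],
    [0,0,0]
  ],
  "claw": [1,1,1,1,1,1]
}}

```text
time_s: 5.37
position: [543.7, -40.3, 127.6]
eef_rot: [-3.141, 0.029, 0.001]
wrist_force: [0.8, 0.6, -3.8]
gripper_width: 21.8
grasp_force: 30.0
```

>>> {"name": "play_rows", "arguments": {
  "slide": [
    [0,0,0],
    [0,0,0],
    [0,0,0],
    [0,0,10],
    [0,0,40],
    [-2,10,75],
    [-5,35,85],
    [-9,62,85],
    [-12,90,85],
    [-16,115,85],
    [-20,140,85],
    [-24,170,85],
    [-28,200,85],
    [-32,230,85],
    [-37,260,80],
    [-40,280,60],
    [-40.7,287.8,35],
    [-40.7,287.8,20],
    [-40.7,287.8,20]
  ],
  "angular": [
    [0,0,0],
    [0,0,0],
    [0,0,0],
    [0,0,0],
    [0,0,0],
    [0,0,6.5],
    [0,0,13],
    [0,0,20],
    [0,0,26.5],
    [0,0,33],
    [0,0,40],
    [0,0,47],
    [0,0,54],
    [0,0,61],
    [0,0,68],
    [0,0,75],
    [0,0,81],
    [0,0,81],
    [0,0,81]
  ],
  "claw": [0,0,0,0,0,0,0,0,0,0,0,0,0,0,0,0,0,0,0]
}}

```text
time_s: 6.95
position: [501.2, 246.8, 145.3]
eef_rot: [-2.405, -2.019, 0.007]
wrist_force: [-0.4, -0.6, -0.3]
gripper_width: 87.2
grasp_force: 0.0
```

```bash
python3 - <<'E'
from h import *
t=bot.grab_frame("top");s=bot.grab_frame("scene")
a=cv2.resize(t[175:275,170:280],(385,350),interpolation=cv2.INTER_CUBIC)
c=cv2.resize(s[190:310,200:310],(321,350),interpolation=cv2.INTER_CUBIC)
cv2.imwrite("pics/r1.png",np.hstack([a,c]))
s=bot.sense();print(s["position"],s["eef_rot"],s["wrist_force"],s["time_s"],s["joints"])
E
```

```text
[503.4732627  246.95843099 148.29404866] [2.40886096e+00 2.01636781e+00 4.84788120e-05] [ 0.18404466  0.22917976 -0.24927102] 7.05 [ 0.35964827  0.33453857 -1.01676236  1.74528082  0.30096639  1.23012608
 -0.91153246]
```

View pics/r1.png

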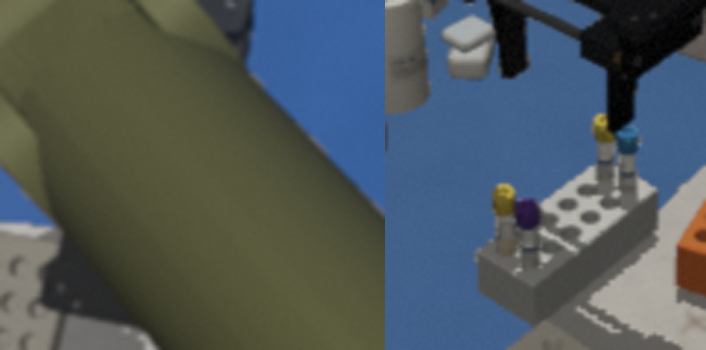

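>>> {"name": "play_rows", "arguments": {
  "slide": [
    [0,0,-25],
    [0,0,-50],
    [0,0,-75],
    [0,0,-100],
    [0,0,-115],
    [0,0,-124],
    [0,0,-124],
    [0,0,-124],
    [0,0,-124],
    [0,0,-124],
    [0,0,-124],
    [0,0,-124],
    [0,0,-124],
    [0,0,-124],
    [0,0,-124]
  ],
  "angular": [
    [0,0,0],
    [0,0,0],
    [0,0,0],
    [0,0,0],
    [0,0,0],
    [0,0,0],
    [0,0,0],
    [0,0,0],
    [0,0,0],
    [0,0,0],
    [0,0,0],
    [0,0,0],
    [0,0,0],
    [0,0,0],
    [0,0,0]
  ],
  "claw": [0,0,0,0,0,0,0.2,0.3,0.35,0.4,1,1,1,1,1]
}}

```text
time_s: 8.3
position: [503.3, 247.5, 24.4]
eef_rot: [2.408, 2.017, 0.001]
wrist_force: [-1.9, -0.3, 5.5]
gripper_width: 55.9
grasp_force: 30.0
```

```bash
python3 - <<'E'
from h import *
s=bot.grab_frame("scene")
c=cv2.resize(s[190:310,200:310],(550,600),interpolation=cv2.INTER_CUBIC)
cv2.imwrite("pics/r2.png",c)
s=bot.sense();print(s["position"],s["eef_rot"],s["wrist_force"],s["time_s"],s["gripper_width"])
E
```

```text
[503.29575924 247.54060383  24.40530404] [2.40766891e+00 2.01749017e+00 6.89563983e-04] [-2.37180095 -0.48327745  6.24085228] 8.35 55.49323573641055
```

View pics/r2.png

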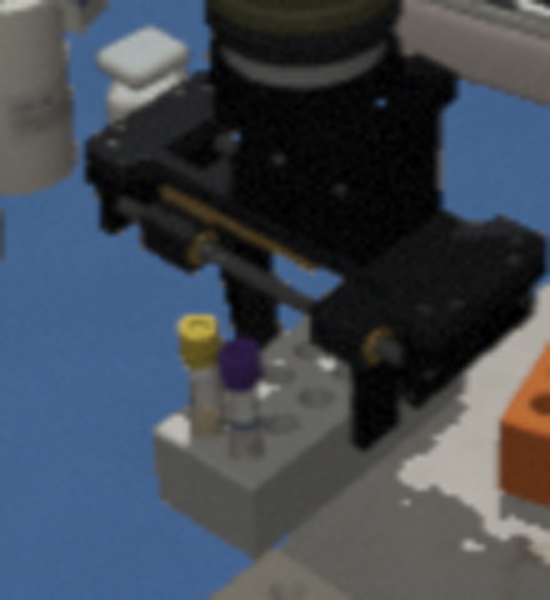

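The rack is gripped at 55.9 mm. The front tubes, yellow (198,340) and purple (240,365), stand clear of the body. Now I'll lift and carry it.

>>> {"name": "play_rows", "arguments": {
  "slide": [
    [0,0,8],
    [0,0,25],
    [0,0,50],
    [0,0,80],
    [0,0,110],
    [0,-3,140],
    [1,-13,165],
    [3,-30,180],
    [5,-53,185],
    [8,-80,185],
    [11,-110,185],
    [14,-140,185],
    [17,-170,185],
    [20,-200,185],
    [23,-230,185],
    [26,-260,185],
    [29,-290,185],
    [32,-320,185],
    [34,-350,185],
    [36,-378,185]
  ],
  "angular": [
    [0,0,0],
    [0,0,0],
    [0,0,0],
    [0,0,0],
    [0,0,0],
    [0,0,-2],
    [0,0,-6],
    [0,0,-11],
    [0,0,-17],
    [0,0,-23],
    [0,0,-29],
    [0,0,-35],
    [0,0,-41],
    [0,0,-47],
    [0,0,-53],
    [0,0,-59],
    [0,0,-65],
    [0,0,-71],
    [0,0,-76],
    [0,0,-79]
  ],
  "claw": [1,1,1,1,1,1,1,1,1,1,1,1,1,1,1,1,1,1,1,1]
}}

```text
time_s: 10.02
position: [538.7, -132.8, 208.5]
eef_rot: [3.141, 0.019, -0.001]
wrist_force: [-0.5, 0.7, -1.6]
gripper_width: 55.6
grasp_force: 30.0
```

```bash
python3 - <<'E'
from h import *
s=bot.sense();print(s["position"],s["eef_rot"],s["wrist_force"],s["time_s"],s["gripper_width"])
E
```

```text
[ 538.72963029 -132.82902279  208.5366206 ] [ 3.14097063e+00  1.85841805e-02 -6.26076497e-04] [-0.51930608  0.70931553 -1.59325915] 10.0167 55.597684485878496
```

>>> {"name": "play_rows", "arguments": {
  "slide": [
    [1,-20,0],
    [2,-38,-5],
    [2.4,-47,-15],
    [2.4,-47,-30],
    [2.4,-47,-40],
    [2.4,-47,-40],
    [2.4,-47,-40]
  ],
  "angular": [
    [0,0,-1],
    [0,0,-2],
    [0,0,-2],
    [0,0,-2],
    [0,0,-2],
    [0,0,-2],
    [0,0,-2]
  ],
  "claw": [1,1,1,1,1,1,1]
}}

```text
time_s: 10.6
position: [541.1, -176.1, 167.6]
eef_rot: [-3.14, 0.025, 0.003]
wrist_force: [1.1, -0.1, -1.7]
gripper_width: 55.6
grasp_force: 30.0
```

```bash
python3 - <<'E'
from h import *
t=bot.grab_frame("top");s=bot.grab_frame("scene")
a=cv2.resize(t[130:280,310:480],(350,309),interpolation=cv2.INTER_CUBIC)
c=cv2.resize(s[80:215,260:400],(448,432),interpolation=cv2.INTER_CUBIC)
a=cv2.copyMakeBorder(a,0,432-309,0,0,0)
cv2.imwrite("pics/p1.png",np.hstack([a,c]))
s=bot.sense();print(s["position"],s["eef_rot"],s["wrist_force"],s["time_s"])
E
```

```text
[ 542.11336985 -176.77116342  169.12973264] [ 3.14147492e+00 -2.65516741e-02  1.29658133e-03] [-0.04742595  0.02497778 -1.28593644] 10.7
```

View pics/p1.png

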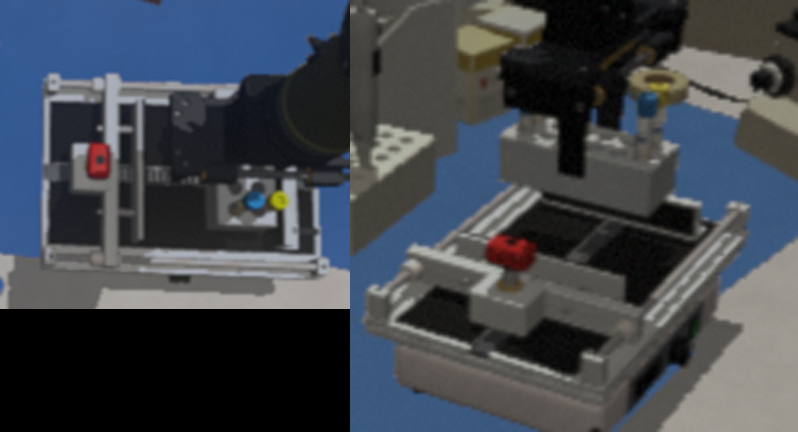

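The jaw is back, with the knob at crop pixel (98,160), and the rack hangs over the free platform. I'll check its centring from the caps at (255,200) and (279,200).

```bash
python3 - <<'E'
from h import *
for p in [(255,200),(279,200)]: print(ray("top",(309.7+p[0]/2.059,129.7+p[1]/2.059),238).round(1))
E
```

```text
[ 491.7 -164.3  238. ]
[ 492.1 -185.9  238. ]
```

>>> {"name": "play_rows", "arguments": {
  "slide": [
    [-0.5,0,-15],
    [-1.5,0,-30],
    [-1.5,0,-43],
    [-1.5,0,-52],
    [-1.5,0,-57],
    [-1.5,0,-59],
    [-1.5,0,-59],
    [-1.5,0,-59]
  ],
  "angular": [
    [0,0,0],
    [0,0,0],
    [0,0,0],
    [0,0,0],
    [0,0,0],
    [0,0,0],
    [0,0,0],
    [0,0,0]
  ],
  "claw": [1,1,1,1,1,1,1,1]
}}

```text
time_s: 11.37
position: [540.8, -177.9, 110.2]
eef_rot: [3.141, -0.029, 0.002]
wrist_force: [0.6, -0.1, -1.4]
gripper_width: 55.8
grasp_force: 30.0
```

>>> {"name": "play_rows", "arguments": {
  "slide": [
    [0,0,-0.8],
    [0,0,-1.4],
    [0,0,-1.4],
    [0,0,-1.4]
  ],
  "angular": [
    [0,0,0],
    [0,0,0],
    [0,0,0],
    [0,0,0]
  ],
  "claw": [1,1,1,1]
}}

```text
time_s: 11.7
position: [540.8, -178.0, 109.4]
eef_rot: [3.141, -0.03, 0.002]
wrist_force: [-1.0, 0.5, 6.5]
gripper_width: 55.9
grasp_force: 30.0
```

>>> {"name": "play_rows", "arguments": {
  "slide": [
    [0,0,0],
    [0,0,0],
    [0,0,0],
    [0,0,0],
    [0,0,20],
    [0,0,50],
    [0,0,80],
    [0,10,98],
    [0.5,40,100],
    [1,75,100],
    [1.5,110,95],
    [2,130,80],
    [2.2,138,55],
    [2.2,138,35],
    [2.2,138,22],
    [2.2,138,18],
    [2.2,138,18]
  ],
  "angular": [
    [0,0,0],
    [0,0,0],
    [0,0,0],
    [0,0,0],
    [0,0,0],
    [0,0,0],
    [0,0,0],
    [0,0,0],
    [0,0,0],
    [0,0,0],
    [0,0,0],
    [0,0,0],
    [0,0,0],
    [0,0,0],
    [0,0,0],
    [0,0,0],
    [0,0,0]
  ],
  "claw": [0.17,0.17,0.17,0.17,0.17,0.17,0.17,0,0,0,0,0,0,0,0,0,0]
}}

```text
time_s: 13.12
position: [541.6, -40.4, 125.2]
eef_rot: [-3.141, 0.031, 0.003]
wrist_force: [0.3, -0.7, 0.3]
gripper_width: 87.0
grasp_force: 0.0
```

```bash
python3 - <<'E'
from h import *
t=bot.grab_frame("top");s=bot.grab_frame("scene")
a=cv2.resize(t[150:280,310:480],(350,268),interpolation=cv2.INTER_CUBIC)
c=cv2.resize(s[80:215,260:400],(448,432),interpolation=cv2.INTER_CUBIC)
a=cv2.copyMakeBorder(a,0,432-268,0,0,0)
cv2.imwrite("pics/p2.png",np.hstack([a,c]))
s=bot.sense();print(s["position"],s["eef_rot"],s["wrist_force"],s["time_s"],s["gripper_width"])
E
```

```text
[542.94327763 -40.40062023 126.98714839] [ 3.14137781e+00 -3.14197502e-02  1.81228928e-03] [0.35844777 0.76962736 1.15914967] 13.2167 86.69210414775854
```

View pics/p2.png

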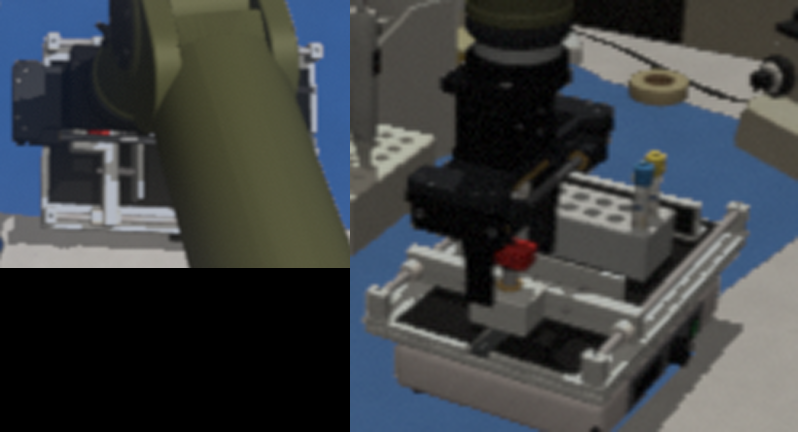

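The rack stands on the platform, its visible end near crop pixel (625,240) with tubes upright. The fingers straddle the knob at (515,255). Now I'll grip it.

>>> {"name": "play_rows", "arguments": {
  "slide": [
    [0,0,0],
    [0,0,0],
    [0,0,0],
    [0,0,0],
    [0,0,0],
    [0,0,0],
    [0,0,0],
    [0,0,0],
    [0,0,0],
    [0,0,0],
    [0,0,0],
    [0,0,0],
    [0,0,0],
    [0,0,0],
    [0,0,5],
    [0,0,10],
    [0,0,13],
    [0,0,13],
    [0,0,13]
  ],
  "angular": [
    [0,0,0],
    [0,0,0],
    [0,0,0],
    [0,0,0],
    [0,0,0],
    [0,0,0],
    [0,0,0],
    [0,0,0],
    [0,0,0],
    [0,0,0],
    [0,0,0],
    [0,0,0],
    [0,0,0],
    [0,0,0],
    [0,0,0],
    [0,0,0],
    [0,0,0],
    [0,0,0],
    [0,0,0]
  ],
  "claw": [1,1,1,1,1,1,1,1,1,1,1,1,1,1,1,1,1,1,1]
}}

```text
time_s: 14.8
position: [542.1, -40.0, 139.0]
eef_rot: [3.141, -0.03, -0.0]
wrist_force: [2.7, -1.1, -6.9]
gripper_width: 21.4
grasp_force: 30.0
```

>>> {"name": "play_rows", "arguments": {
  "slide": [
    [-0.1,-3,0],
    [-0.2,-8,0],
    [-0.3,-13,0],
    [-0.4,-18,0],
    [-0.5,-23,0],
    [-0.6,-28,0],
    [-0.7,-33,0],
    [-0.8,-38,0],
    [-0.9,-43,0],
    [-1.0,-48,0],
    [-1.1,-53,0],
    [-1.2,-58,0],
    [-1.3,-63,0],
    [-1.4,-68,0],
    [-1.5,-73,0],
    [-1.6,-77,0],
    [-1.7,-80,0],
    [-1.7,-80,0],
    [-1.7,-80,0]
  ],
  "angular": [
    [0,0,0],
    [0,0,0],
    [0,0,0],
    [0,0,0],
    [0,0,0],
    [0,0,0],
    [0,0,0],
    [0,0,0],
    [0,0,0],
    [0,0,0],
    [0,0,0],
    [0,0,0],
    [0,0,0],
    [0,0,0],
    [0,0,0],
    [0,0,0],
    [0,0,0],
    [0,0,0],
    [0,0,0]
  ],
  "claw": [1,1,1,1,1,1,1,1,1,1,1,1,1,1,1,1,1,1,1]
}}

```text
time_s: 16.38
position: [540.6, -119.1, 138.9]
eef_rot: [-3.14, 0.029, 0.0]
wrist_force: [2.3, 1.8, -7.4]
gripper_width: 21.7
grasp_force: 30.0
```

>>> {"name": "play_rows", "arguments": {
  "slide": [
    [-0.1,-3,0],
    [-0.2,-6,0],
    [-0.3,-9,0],
    [-0.3,-9,0],
    [-0.3,-9,0]
  ],
  "angular": [
    [0,0,0],
    [0,0,0],
    [0,0,0],
    [0,0,0],
    [0,0,0]
  ],
  "claw": [1,1,1,1,1]
}}

```text
time_s: 16.8
position: [540.4, -126.7, 139.0]
eef_rot: [-3.139, 0.028, 0.0]
wrist_force: [3.2, 5.2, -7.4]
gripper_width: 21.8
grasp_force: 30.0
```

>>> {"name": "play_rows", "arguments": {
  "slide": [
    [-0.1,-3,0],
    [-0.1,-6,0],
    [-0.1,-6,0],
    [-0.1,-6,0]
  ],
  "angular": [
    [0,0,0],
    [0,0,0],
    [0,0,0],
    [0,0,0]
  ],
  "claw": [1,1,1,1]
}}

```text
time_s: 17.13
position: [540.3, -130.7, 138.9]
eef_rot: [-3.136, 0.025, 0.001]
wrist_force: [2.9, 8.9, -7.5]
gripper_width: 21.4
grasp_force: 30.0
```

>>> {"name": "play_rows", "arguments": {
  "slide": [
    [0,-3,0],
    [0,-6,0],
    [0,-9,0],
    [0,-11,0],
    [0,-11,0],
    [0,-11,0],
    [0,-11,0]
  ],
  "angular": [
    [0,0,0],
    [0,0,0],
    [0,0,0],
    [0,0,0],
    [0,0,0],
    [0,0,0],
    [0,0,0]
  ],
  "claw": [1,1,1,1,1,1,1]
}}

```text
time_s: 17.72
position: [540.2, -138.4, 138.6]
eef_rot: [-3.133, 0.022, 0.002]
wrist_force: [2.2, 14.7, -6.6]
gripper_width: 21.6
grasp_force: 30.0
```

>>> {"name": "play_rows", "arguments": {
  "slide": [
    [0,-0.3,-4],
    [0,-0.3,-8],
    [0,-0.3,-12],
    [0,-0.3,-12],
    [0,-0.3,-12]
  ],
  "angular": [
    [0,0,0],
    [0,0,0],
    [0,0,0],
    [0,0,0],
    [0,0,0]
  ],
  "claw": [1,1,1,1,1]
}}

```text
time_s: 18.13
position: [540.2, -138.5, 126.8]
eef_rot: [-3.132, 0.022, 0.003]
wrist_force: [1.3, 14.6, -4.8]
gripper_width: 21.8
grasp_force: 30.0
```

>>> {"name": "play_rows", "arguments": {
  "slide": [
    [0,0,-1.5],
    [0,0,-2.5],
    [0,0,-2.5]
  ],
  "angular": [
    [0,0,0],
    [0,0,0],
    [0,0,0]
  ],
  "claw": [1,1,1]
}}

```text
time_s: 18.38
position: [540.3, -138.6, 126.1]
eef_rot: [-3.133, 0.022, 0.003]
wrist_force: [-2.9, 15.2, 5.0]
gripper_width: 21.9
grasp_force: 30.0
```

>>> {"name": "play_rows", "arguments": {
  "slide": [
    [0,2,0],
    [0,4,0],
    [0,5,0.5],
    [0,5,0.5]
  ],
  "angular": [
    [0,0,0],
    [0,0,0],
    [0,0,0],
    [0,0,0]
  ],
  "claw": [1,1,1,1]
}}

```text
time_s: 18.72
position: [540.3, -137.6, 126.2]
eef_rot: [-3.138, 0.026, 0.001]
wrist_force: [-1.3, 8.3, -0.1]
gripper_width: 21.7
grasp_force: 30.0
```

>>> {"name": "play_rows", "arguments": {
  "slide": [
    [0,2,-1],
    [0,3,-1.5],
    [0,3,-1.5],
    [0,3,0],
    [0,3,0],
    [0,3,0],
    [0,3,0],
    [0,3,5],
    [0,3,20],
    [0,3,45],
    [0,3,80],
    [0,3,100],
    [0,3,100]
  ],
  "angular": [
    [0,0,0],
    [0,0,0],
    [0,0,0],
    [0,0,0],
    [0,0,0],
    [0,0,0],
    [0,0,0],
    [0,0,0],
    [0,0,0],
    [0,0,0],
    [0,0,0],
    [0,0,0],
    [0,0,0]
  ],
  "claw": [1,1,1,0.45,0.45,0.45,0.45,0.45,0.45,0.45,0.45,0.45,0.45]
}}

```text
time_s: 19.8
position: [543.0, -138.8, 230.7]
eef_rot: [3.138, -0.03, 0.013]
wrist_force: [-0.4, 0.2, 0.9]
gripper_width: 47.8
grasp_force: 0.0
```

>>> {"name": "play_rows", "arguments": {
  "slide": [
    [0,40,10],
    [0,80,20],
    [0,120,20],
    [0,160,20],
    [0,200,20],
    [0,235,20],
    [0,250,20],
    [0,250,20]
  ],
  "angular": [
    [0,0,0],
    [0,0,0],
    [0,0,0],
    [0,0,0],
    [0,0,0],
    [0,0,0],
    [0,0,0],
    [0,0,0]
  ],
  "claw": [0.45,0.45,0.45,0.45,0.45,0.45,0.45,0.45]
}}

```text
time_s: 20.47
position: [538.8, 117.5, 245.1]
eef_rot: [-3.139, 0.016, 0.001]
wrist_force: [0.4, 0.1, 1.3]
gripper_width: 47.6
grasp_force: 0.0
```

```bash
python3 - <<'E'
from h import *
t=bot.grab_frame("top");s=bot.grab_frame("scene")
a=cv2.resize(t[150:280,320:480],(400,325),interpolation=cv2.INTER_CUBIC)
c=cv2.resize(s[115:215,260:390],(400,308),interpolation=cv2.INTER_CUBIC)
a=cv2.resize(t[160:275,320:480],(400,308),interpolation=cv2.INTER_CUBIC)
cv2.imwrite("pics/f1.png",np.hstack([a,c]))
E
```

```text
(no output)
```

View pics/f1.png

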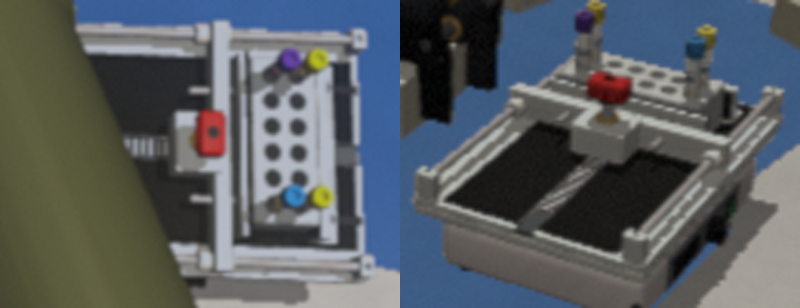

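The rack sits square between pad and stop with all four tubes upright. The lock bottomed at its home height and the pin held the jaw.

```bash
python3 -c "
from cell import bot
print(bot.job_done())"
```

```text
the job is handed in; nothing more can be done
None
```

The job is handed in at about 20.6 s: the rack with its four tubes stands on the platform, gripped between pad and stop. By my estimate the jaw is at 105 mm and the pad is pressed back about 12 mm of its 18; the lock was pressed down to its home height, and the pin held when I eased the jaw back.

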